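# Open the olive jar in the clay cooler and keep its cap in hand

## Task

Lift the clay dome off the cooler by its knob and stand it, without dropping it, on a free patch of the bare tabletop, leaving the cup, the glass on its coaster and the dominoes alone. Then, with the olive jar staying down in the cork well that keeps it from turning, unscrew its tight twist-off cap anticlockwise until the threads let go. Finish while still holding the cap, level and about two centimetres straight above the jar's mouth: do not put it down or let go.

Things in the scene. Friction and masses are not known exactly. Their poses are not given: they have to be found in the camera images.
- cooler: terracotta cooler dish fixed to the tabletop, 128 mm across, rim 34 mm high, with a cork insert (top 38 mm high) whose hexagonal well, 64 mm over flats, holds the jar and stops it turning. Origin on the tabletop at the dish's centre; z up.
- lid_knob (a point): centre of the round knob (31 mm across, grip from 10 mm below to 12 mm above) on the loose clay dome, about 0.45 kg, 119 mm across, open below. The dome's top is 22 mm below this point, its rim 100 mm below. It starts standing on the dish's rim, hiding the jar, and must rise 65 mm to clear it.
- jar_mouth (a point): centre of the rim of the hexagonal glass olive jar, loose in the cork well and held down only by its weight (0.35 kg): 62 mm over flats, 85.5 mm high, underside 8 mm above the table, so this point is 93.5 mm up. Its shoulder, wider than the cap, tops out 66 mm above the table by the cap's sides. z: jar's axis, up. Hidden under the dome at first.
- cap_center (a point): centre of the round lug cap, 54 mm across, 17.5 mm high, 30 g, gold with green top. Closed: 88 mm above the table, 5 mm below the mouth, its lower edge 14 mm below it. Tight: drags at 0.5 N m all the way, so grip firmly. Turned anticlockwise from above it is free after 65 degrees and lifts straight off; past 100 degrees its lugs meet the next threads. Pulled up too soon it takes the jar along. z up.
- cup_center (a point): centre (half-way up) of a grey ceramic cup, 78 mm across, 85 mm high, standing on the table: bystander
- glass_center (a point): centre (half-way up) of an empty amber glass, 68 mm across, 90 mm high, standing on the coaster: bystander
- coaster: round stainless steel coaster under the glass, 96 mm across, 6 mm thick; origin at the centre of its underside: bystander
- domino_0: bone-white domino lying face up, 48 x 24 x 10 mm, long side along its x; origin at the centre of its underside. First of three in a line: bystander
- domino_1: second domino of the line, lying crosswise, same size and origin: bystander
- domino_2: third domino of the line, same size and origin: bystander
There are look-alikes about, which are no part of the job. Leave any turquoise or yellow look-alike of the part that bears lid_knob alone. Several things have the shape of the cooler; the one meant has the colours described above.

How it is judged:
By the outcome, as a careful person would: the job done as asked, in the order asked, and still so for the second after the job is handed in, while the arm keeps its last pose, push and grip.
It also fails if it takes over 58 s, if anything falls off the work surface, if the arm or the gripper's body presses on something with over 40 N, if the wrist force passes 120 N, or if a joint passes its speed limit or range.

## Robot

A 6-joint arm with a two-finger parallel gripper is mounted at the origin on the work surface. World frame = base frame: x ahead of the robot, y to its left, z up, the work surface at z = 0. Lengths are in m, angles in rad, forces in N, time in s.
With the tool pointing down it reaches from about 0.375 to 0.975 m from the base axis. Payload 3.8 kg.
Tool frame: the origin (TCP) lies midway between the tips of the shut fingers; the grasp point (between the pads) lies 19 mm behind it; z points along the fingers, y is the line along which they close (so a half turn about z gives the same grasp; the last joint's range is limited). The gripper opens to 88 mm and grips with 3 to 60 N. Pads are 18 mm wide; open, the fingers measure 123 mm over their backs; the gripper's body (75 mm by 187 mm) begins 45 mm behind the grasp point.
Start: joints at [-1.306, 0.264, 1.604, -0, 1.274, -0.037], TCP at [0.201, -0.644, 0.239] pointing down, gripper open.
Joint ranges: [-2.63, 2.63], [-0.94, 2.18], [0.31, 2.57], [-1.31, 4.45], [0, 2.66], [-2.55, 2.55]. Speed limits (rad/s): [2.57, 2.57, 3.14, 3.14, 3.14, 3.14].

## Interface

Orientations are given as a rotation vector (axis times angle).
In Python, from cell import manip, inverse_kinematics, cams, order gives the robot as it stands. Calls block until the motion is done:
- manip.move_pose(position, orientation): joint-space move of the TCP to a pose.
- manip.move_linear(position, rate=0.15, rot=None): straight line of the TCP; rot=None keeps the orientation; rate is the mean speed in m/s.
- manip.set_joints(angles): joint-space move.
- manip.set_gripper(opening, force=None): finger opening in m; force is the grip in N (None keeps the last); returns when the fingers have stopped.
- manip.dwell(seconds).
- inverse_kinematics(position, orientation): joint angles nearest the present ones, or None.
- manip.state(): the state.
- cams.capture(name): name is "side" or "top" or "wrist"; returns a dict with "image" (400x640x3 uint8, blue, green, red), "z_map" (400x640 float32, m along the optical axis (not along the pixel's ray), 0 where there is no reading), "intrinsics" (3x3 intrinsics, pixels), "position" and "orientation" of the camera in the world; the wrist camera has in their place "T_tool_cam" (4x4, takes a point from camera to tool coordinates, whose origin is the TCP and whose axes are the flange's). Camera axes: x right, y down, z forward; pixel columns grow to the right and rows downward; lengths in m; the calibration is good to about 2 mm. A picture is of the moment at which its call begins: read the wrist's pose just before it.
A pose or a line that the arm cannot do raises manip.IKError and nothing moves.
- order.close_job(): hands the job in; it is judged then, once.
The state is a dict: "clock": time; "joint_pos": joint angles; "joint_velocities": joint speeds; "tau": joint torques, N m; "tool_pos": TCP position; "tcp_rot": TCP orientation; "contact_force": force on the tool from outside, world axes, zero at the start; "moment": the same for the moment, N m; "gripper_width": finger opening in m; "grasp_force": force on a finger pad.
Only numpy, scipy, OpenCV 4.12 (cv2) and the standard library are available. Lean on these libraries where they do the work, as an engineer would, in place of code of your own. Each camera call takes 0.05 s, during which the arm holds its last target. There are 200 camera calls.

## Working session

There is one attempt and no reset: what is moved stays moved. The work goes in short steps, each a Python script; the robot and the scene stay as the last script left them, time stands still between calls to the robot, and variables do not carry over. Pictures are saved under pics/ and viewed, at most 10 in all, crops included, and the job is handed in when it is done.

```bash
ls; mkdir -p pics
python3 - <<'E'
from cell import manip,cams
import cv2,pickle
for n in("top","side"):
    d=cams.capture(n);cv2.imwrite(f"pics/{n}0.png",d["image"]);pickle.dump(d,open(n+".pkl","wb"))
    print(n,d["position"],d["orientation"],d["intrinsics"])
s=manip.state();print(s)
E
```

```text
pics
top [0.38477586 0.02834649 1.05398304] [-2.18977268  2.01887677 -0.22028058] [[422.48778439   0.         326.74380302]
 [  0.         422.48778439 198.97619409]
 [  0.           0.           1.        ]]
side [ 0.2814991  -0.66268846  0.82327481] [-2.28199631  0.50525517 -0.20435411] [[374.19320058   0.         325.69814902]
 [  0.         374.19320058 204.11846412]
 [  0.           0.           1.        ]]
{'clock': 0.1, 'joint_pos': array([-1.30589945e+00,  2.64663261e-01,  1.60521003e+00, -5.23039928e-06,
        1.27369158e+00, -3.69079180e-02]), 'joint_velocities': array([ 1.00188588e-03,  4.77710161e-05, -2.95657932e-03,  5.14334749e-04,
        9.05477066e-05,  1.00279239e-04]), 'tau': array([ 4.94122687e-04, -5.03618217e+01, -3.58071291e+01,  7.30864587e-02,
        2.33673945e-02, -5.87997533e-05]), 'tool_pos': array([ 0.2004669 , -0.64388825,  0.23753711]), 'tcp_rot': array([-3.10395407e+00, -4.71984581e-01,  3.59963605e-04]), 'contact_force': array([ 0.62709716,  0.10304871, -0.09942007]), 'moment': array([ 0.01734365,  0.03596565, -0.01482716]), 'grasp_force': 0.0, 'gripper_width': 0.08824733934548333}
```

View pics/top0.png

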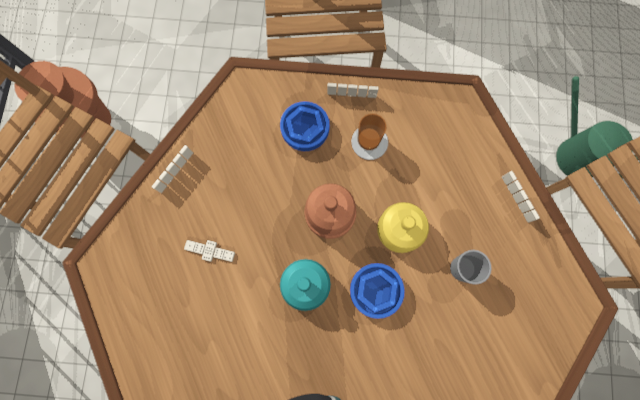

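View pics/side0.png

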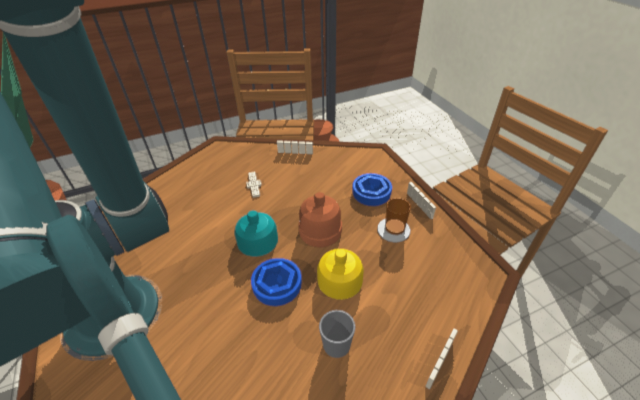

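Candidates in the top view for the dome: terracotta (331,208), turquoise (305,285) and yellow (404,228). For the cooler they are terracotta, under the terracotta dome, and blue (305,127) and (377,291). By the colours given I choose terracotta at (331,208). The glass on its coaster is at (371,140), the cup at (471,267), and the flat dominoes at (210,251).

```bash
cat > h.py <<'E'
import numpy as np,cv2
from scipy.spatial.transform import Rotation as R
def cloud(d,T=None):
    z=d["z_map"];K=d["intrinsics"];v,u=np.mgrid[:z.shape[0],:z.shape[1]]
    P=np.stack([(u-K[0,2])/K[0,0]*z,(v-K[1,2])/K[1,1]*z,z],-1)
    if T is None: W=P@R.from_rotvec(d["orientation"]).as_matrix().T+d["position"]
    else: W=P@T[:3,:3].T+T[:3,3]
    W[z==0]=np.nan
    return W
def wristT(s,d):
    T=np.eye(4);T[:3,:3]=R.from_rotvec(s["tcp_rot"]).as_matrix();T[:3,3]=s["tool_pos"]
    return T@d["T_tool_cam"]
def circ(p):
    A=np.c_[2*p,np.ones(len(p))];x=np.linalg.lstsq(A,(p**2).sum(1),rcond=None)[0]
    return x[:2],np.sqrt(x[2]+x[:2]@x[:2])
def down(yaw): # tool z down, closing axis (tool y) at angle yaw from world x
    y=np.array([np.cos(yaw),np.sin(yaw),0]);z=np.array([0,0,-1.]);x=np.cross(y,z)
    return R.from_matrix(np.c_[x,y,z]).as_rotvec()
E
python3 - <<'E'
from h import *
import pickle
a=[]
for n in("top","side"):
    d=pickle.load(open(n+".pkl","rb"));W=cloud(d)
    for nm,px in (dict(dome=(330,210),knob=(331,203),turq=(304,285),yel=(404,228),blue1=(305,127),blue2=(377,291),cup=(471,267),coaster=(362,150),dom=(210,251),table=(290,210),upright0=(172,170),upright1=(353,91),up2=(520,197)) if n=="top" else dict(knob=(320,198),dome=(320,215),table=(290,210))).items():
        print(n,nm,W[px[1],px[0]].round(3))
    if n=="top":
        m=cv2.resize(np.nan_to_num(W[...,2]),None,fx=1,fy=1)
        im=np.uint8(np.clip(m/0.2,0,1)*255)
    # knob fit
    k0=(W[203,331] if n=="top" else a[0])
    if n=="top":a.append(k0)
    r=np.hypot(W[...,0]-k0[0],W[...,1]-k0[1])
    s=r<.035
    zt=W[...,2][s]; print("ztop",np.nanpercentile(zt,[50,90,99]))
    t=s&(W[...,2]>np.nanpercentile(zt,99)-.008)
    print("top pts",t.sum(),np.nanmean(W[t],0), np.nanmin(W[t],0),np.nanmax(W[t],0))
    dm=(np.hypot(W[...,0]-k0[0],W[...,1]-k0[1])<.085)&(W[...,2]>.06)&(W[...,2]<.16)
    print("dome bbox",np.nanmin(W[dm],0),np.nanmax(W[dm],0))
    c=cv2.resize(d["image"][160:260,280:380] if n=="top" else d["image"][180:250,280:360],None,fx=5,fy=5,interpolation=cv2.INTER_CUBIC)
    c=cv2.resize(c,(390,500))
    a.append(c)
cv2.imwrite("pics/crop1.png",np.hstack(a[1:]))
E
```

```text
top dome [0.561 0.032 0.127]
top knob [0.573 0.031 0.148]
top turq [0.393 0.076 0.115]
top yel [ 0.539 -0.139  0.097]
top blue1 [0.8   0.116 0.009]
top blue2 [ 0.394 -0.096  0.01 ]
top cup [ 0.47  -0.323  0.006]
top coaster [ 0.75  -0.038  0.004]
top dom [0.457 0.319 0.011]
top table [0.577 0.134 0.001]
top upright0 [0.649 0.436 0.033]
top upright1 [ 0.904 -0.002  0.026]
top up2 [ 0.65  -0.433  0.036]
ztop [0.11152165 0.14629778 0.14896707]
top pts 148 [0.5756454  0.03319468 0.14612184] [0.56212237 0.01826171 0.14099084] [0.59034555 0.04749898 0.15054727]
dome bbox [ 0.5172638  -0.02565971  0.0605172 ] [0.63421511 0.09199265 0.15054727]
side knob [0.572 0.021 0.144]
side dome [ 0.56  -0.004  0.107]
side table [0.525 0.155 0.   ]
ztop [0.11056128 0.14438845 0.14650678]
top pts 74 [0.57202649 0.02790437 0.1439726 ] [0.55915585 0.01620189 0.13881195] [0.58781787 0.0430789  0.14886247]
dome bbox [ 0.51397764 -0.03002432  0.06017703] [0.62834007 0.08261089 0.14886247]
```

View pics/crop1.png

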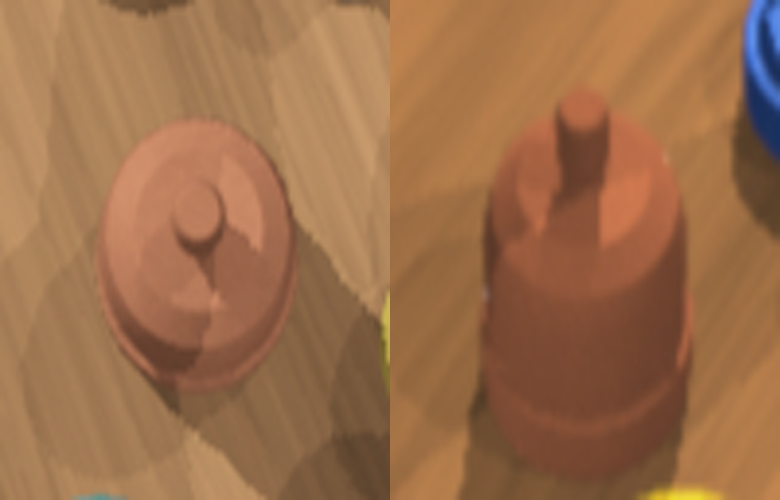

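The crop shows the plain terracotta dome on the terracotta dish, with the knob at (331,203) in the full top image. The choice is confirmed. I'll hover and refine the knob position with the wrist camera.

Run:
```python
from h import *
from cell import manip,cams,inverse_kinematics
k=np.array([.574,.031])
for yaw in np.deg2rad([-90,-45,0,45,90,135]):
    print(np.rad2deg(yaw),[None if q is None else q.round(2) for q in (np.array(x) if x is not None else None for x in (inverse_kinematics([k[0],k[1],.26],down(yaw)),))])
manip.move_pose([k[0],k[1],.27],down(np.pi/2))
manip.dwell(.3)
s=manip.state();d=cams.capture("wrist");cv2.imwrite("pics/w1.png",d["image"])
print(s["clock"],s["tool_pos"],s["joint_pos"].round(2),d["T_tool_cam"].round(3).tolist())
W=cloud(d,wristT(s,d))
r=np.hypot(W[...,0]-k[0],W[...,1]-k[1])
zt=np.nanpercentile(W[...,2][r<.03],98);print("zt",zt)
m=np.uint8((r<.03)&(W[...,2]>zt-.006));n,l,st,c=cv2.connectedComponentsWithStats(m);i=1+np.argmax(st[1:,4])
P=W[l==i];print(len(P),np.median(P,0),(P.min(0)+P.max(0))/2,P.max(0)-P.min(0))
m=(r<.075)&(W[...,2]>.04)&(W[...,2]<.10);P=W[m]
if m.sum()>50:
    print("dome",circ(P[:,:2]),len(P))
```

```text
-90.0 [array([ 0.01,  0.06,  1.8 , -0.  ,  1.28,  1.58])]
-45.0 [array([ 0.01,  0.06,  1.8 , -0.  ,  1.28,  0.8 ])]
0.0 [array([ 0.01,  0.06,  1.8 , -0.  ,  1.28,  0.01])]
45.0 [array([ 0.01,  0.06,  1.8 , -0.  ,  1.28, -0.77])]
90.0 [array([ 0.01,  0.06,  1.8 , -0.  ,  1.28, -1.56])]
135.0 [array([ 0.01,  0.06,  1.8 , -0.  ,  1.28, -2.35])]
3.125 [0.57404787 0.0306391  0.26997814] [ 0.01  0.06  1.78 -0.    1.3  -1.56] [[0.0, -0.946, -0.323, 0.085], [1.0, 0.001, -0.0, 0.001], [0.0, -0.323, 0.946, -0.147], [0.0, 0.0, 0.0, 1.0]]
zt 0.35353534356588223
5061 [0.54895099 0.0309094  0.35212708] [0.55008258 0.03104455 0.35103216] [0.00928236 0.04292933 0.0069922 ]
dome (array([0.57189465, 0.03345651]), np.float64(0.05487285791469161)) 1873
```

View pics/w1.png

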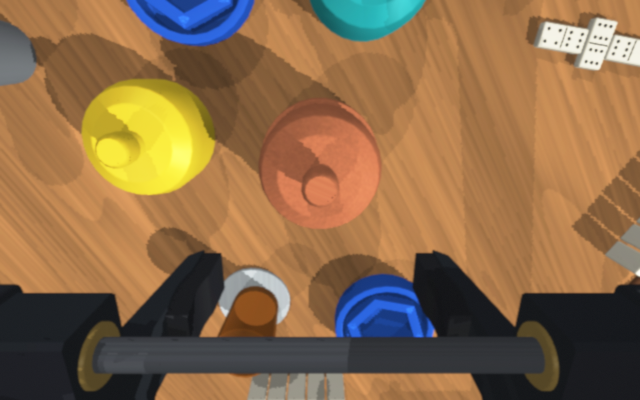

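The wrist view shows the knob at (321,188), on the terracotta dome between the yellow dome (left) and the dominoes (right). I'll refine from this view, grasp and lift.

Run:
```python
from h import *
from cell import manip,cams
k=np.array([.574,.031])
s=manip.state();d=cams.capture("wrist");W=cloud(d,wristT(s,d))
r=np.hypot(W[...,0]-k[0],W[...,1]-k[1]);z=W[...,2]
P=W[(r<.03)&(z>.139)&(z<.16)]
print(len(P),np.median(P,0),(P.min(0)+P.max(0))/2,P.max(0)-P.min(0))
kk=(P.min(0)+P.max(0))[:2]/2
assert np.linalg.norm(kk-k)<.008
k=kk;np.save("knob.npy",k)
rot=down(np.pi/2)
manip.move_pose([*k,.20],rot)
manip.move_linear([*k,.119],.1)
f0=manip.state()["contact_force"]
manip.set_gripper(0.0,40)
s=manip.state();print(s["clock"],f0.round(1),s["gripper_width"],s["grasp_force"],s["contact_force"].round(1),s["tool_pos"])
manip.move_linear([*k,.14],.06)
manip.dwell(.2);s=manip.state();print(s["contact_force"].round(1),s["moment"].round(2),s["gripper_width"],s["tool_pos"])
```

```text
1127 [0.57196703 0.03334991 0.14679585] [0.57383463 0.03336967 0.14411697] [0.03092492 0.03052622 0.01016628]
5.4833 [-0.3  0.1 -0.5] 0.029591859710581748 39.999047013916424 [-0.  -3.3  1.4] [0.57391135 0.03287032 0.1190515 ]
[ 0.   0.2 -6.1] [ 0.07 -0.17 -0.04] 0.029941158572486887 [0.57342726 0.03341775 0.13954264]
```

Run:
```python
from h import *
from cell import manip,cams
k=np.load("knob.npy");p=[.62,.25]
manip.move_linear([*k,.215],.12)
s=manip.state();print(s["clock"],s["gripper_width"],s["contact_force"].round(1))
manip.move_linear([*p,.215],.12)
manip.move_linear([*p,.096],.12);manip.dwell(.2)
f0=manip.state()["contact_force"][2]
z=.096
while z>.079:
    z-=.0015;manip.move_linear([*p,z],.03);f=manip.state()["contact_force"][2]
    if f-f0>4:break
s=manip.state();print(s["clock"],z,f0,f,s["gripper_width"],s["tool_pos"],s["moment"].round(2))
manip.set_gripper(.06,40)
manip.move_linear([*p,.17],.1)
k2=k
d=cams.capture("side");cv2.imwrite("pics/side1.png",d["image"])
d=cams.capture("top");cv2.imwrite("pics/top1.png",d["image"])
print(manip.state()["clock"])
```

```text
6.9583 0.02945006643172016 [-0.4  0.6 -5.2]
12.2917 0.08399999999999999 -4.374095087130188 1.6275104249606496 0.029952447074222496 [0.62010092 0.24999435 0.08489442] [-0.14  0.27  0.02]
14.0083
```

View pics/side1.png

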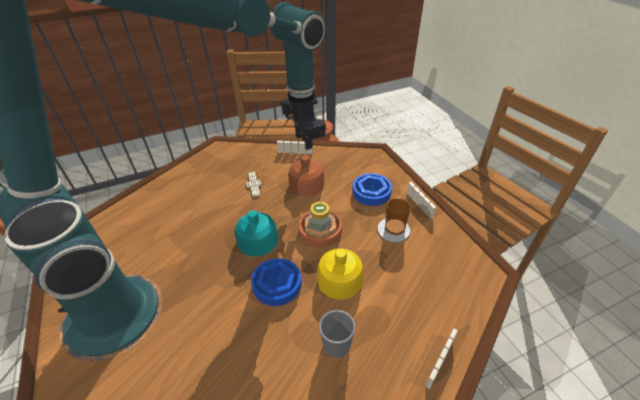

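The terracotta dome stands upright on bare table at (306,178). The jar with its gold and green cap is uncovered in the cooler at (319,212). Next I'll hover over the jar and measure the cap.

Run:
```python
from h import *
from cell import manip,cams
k=np.load("knob.npy")
manip.set_gripper(.088,40)
manip.move_linear([.60,.14,.24],.3)
manip.move_pose([*k,.25],down(np.deg2rad(-42)));manip.dwell(.3)
for i in range(2):
    s=manip.state();d=cams.capture("wrist");W=cloud(d,wristT(s,d))
    r=np.hypot(W[...,0]-k[0],W[...,1]-k[1]);z=W[...,2]
    P=W[(r<.04)&(z>.088)&(z<.11)]
    hull=cv2.convexHull(np.float32(P[:,:2]*1000))[:,0]
    print(len(P),np.median(P,0),(P.min(0)+P.max(0))/2,P.max(0)-P.min(0),circ(hull),np.percentile(P[:,2],[5,50,95]))
a=d["image"];cv2.imwrite("pics/w2.png",a)
d=cams.capture("top");W=cloud(d)
r=np.hypot(W[...,0]-k[0],W[...,1]-k[1]);z=W[...,2];P=W[(r<.04)&(z>.088)&(z<.11)]
if len(P):print("top",len(P),(P.min(0)+P.max(0))/2,P.max(0)-P.min(0))
print(manip.state()["clock"])
```

```text
3004 [0.57527966 0.03425604 0.09845328] [0.57398011 0.03278128 0.09447805] [0.05406016 0.05399795 0.01290138] (array([573.95466228,  32.82579238]), np.float64(26.961708055680518)) [0.096859   0.09845328 0.09978127]
3002 [0.57518984 0.03421274 0.09847677] [0.57396435 0.03290397 0.09454048] [0.05389697 0.05358987 0.0129075 ] (array([573.96913343,  32.78460707]), np.float64(26.93322639823611)) [0.09687863 0.09847677 0.09970908]
top 287 [0.57426259 0.02916411 0.09586145] [0.04946659 0.043692   0.01475119]
17.475
```

View pics/w2.png

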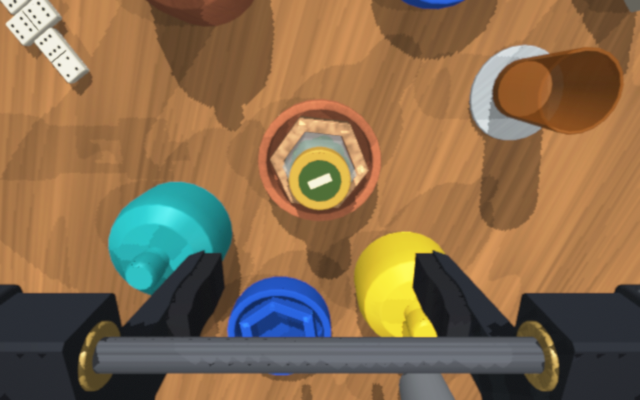

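The wrist view shows the green-topped cap at (320,181) in the terracotta cooler, with a free approach. The fit gives centre (0.574, 0.0328) and radius 27 mm.

Run:
```python
from h import *
from cell import manip
c=[.574,.0328]
def rep(t):
    s=manip.state();R0=R.from_rotvec(s["tcp_rot"]).as_matrix()
    print(t,round(s["clock"],2),s["contact_force"].round(1),s["moment"].round(2),round(s["gripper_width"],4),round(s["grasp_force"],1),s["tool_pos"].round(4),"yaw",np.rad2deg(np.arctan2(R0[1,1],R0[0,1])).round(1))
manip.move_linear([*c,.13],.2);manip.move_linear([*c,.070],.08);rep("down")
manip.set_gripper(0.0,58);rep("grip")
manip.move_linear([*c,.070],.1,rot=down(np.deg2rad(-32)));rep("10")
manip.move_linear([*c,.070],.1,rot=down(np.deg2rad(-22)));rep("20")
```

```text
down 19.12 [0.2 0.7 0. ] [-0.04 -0.02  0.04] 0.0881 0.0 [0.5744 0.0328 0.0703] yaw -42.0
grip 19.76 [ 0.4 -0.1  0.5] [-0.09  0.01 -0.01] 0.0527 58.0 [0.5742 0.0328 0.0703] yaw -42.0
10 20.08 [-0.4 -0.5  2.6] [-0.2  -0.11 -0.22] 0.0525 58.0 [0.5743 0.0326 0.0702] yaw -32.2
20 20.41 [ 0.9 -1.4  2.7] [-0.3  -0.11 -0.24] 0.0527 58.0 [0.5743 0.0326 0.0703] yaw -22.3
```

Run:
```python
from h import *
from cell import manip,cams
c=[.574,.0328]
def rep(t):
    s=manip.state();R0=R.from_rotvec(s["tcp_rot"]).as_matrix()
    print(t,round(s["clock"],2),s["contact_force"].round(1),s["moment"].round(2),round(s["gripper_width"],4),"yaw",np.rad2deg(np.arctan2(R0[1,1],R0[0,1])).round(1))
for a in(-12,-2,8,18,28):
    manip.move_linear([*c,.070],.1,rot=down(np.deg2rad(a)));rep(a+42)
d=cams.capture("wrist");cv2.imwrite("pics/w3.png",d["image"])
d=cams.capture("side")["image"];cv2.imwrite("pics/s3.png",cv2.resize(d[170:260,260:380],None,fx=6,fy=6,interpolation=cv2.INTER_CUBIC))
```

```text
30 20.73 [ 0.1 -2.   3.6] [-0.38 -0.08 -0.2 ] 0.0529 yaw -12.3
40 21.06 [ 0.7 -1.6  3.9] [-0.43 -0.14 -0.21] 0.0528 yaw -2.3
50 21.38 [-0.3 -3.4  4.7] [-0.53 -0.05 -0.27] 0.0527 yaw 7.7
60 21.71 [-1.  -3.4  5.2] [-0.52 -0.02 -0.21] 0.0528 yaw 17.8
70 22.03 [-0.7 -4.1  5.1] [-0.55 -0.07 -0.2 ] 0.0528 yaw 27.8
```

View pics/w3.png

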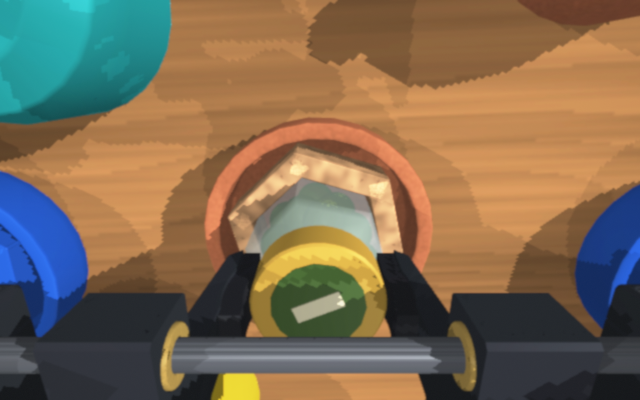

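The cap's white label (292,312)–(343,298) keeps its angle relative to the fingers, so the grip isn't slipping. The jar's flats still line up with the cork well. I'll finish the turn and lift gently, watching the force.

Run:
```python
from h import *
from cell import manip,cams
c=[.574,.0328]
def rep(t):
    s=manip.state();R0=R.from_rotvec(s["tcp_rot"]).as_matrix()
    print(t,round(s["clock"],2),s["contact_force"].round(1),s["moment"].round(2),round(s["gripper_width"],4),s["tool_pos"].round(4),"yaw",np.rad2deg(np.arctan2(R0[1,1],R0[0,1])).round(1));return s["contact_force"][2]
manip.move_linear([*c,.070],.1,rot=down(np.deg2rad(42)));manip.dwell(.3);f0=rep("84")
for z in np.arange(.071,.0781,.001):
    manip.move_linear([*c,z],.02);manip.dwell(.15);f=rep(round(z,4))
    if f<-2: print("STOP");break
d=cams.capture("wrist");cv2.imwrite("pics/w4.png",d["image"])
```

```text
84 22.82 [-1.3 -3.4  5.8] [-0.47 -0.04 -0.25] 0.0528 [0.5741 0.0325 0.0703] yaw 41.8
0.071 23.23 [ 2.8 -3.3 -2.6] [-0.45 -0.46 -0.31] 0.0527 [0.5738 0.0327 0.0705] yaw 41.9
STOP
```

View pics/w4.png

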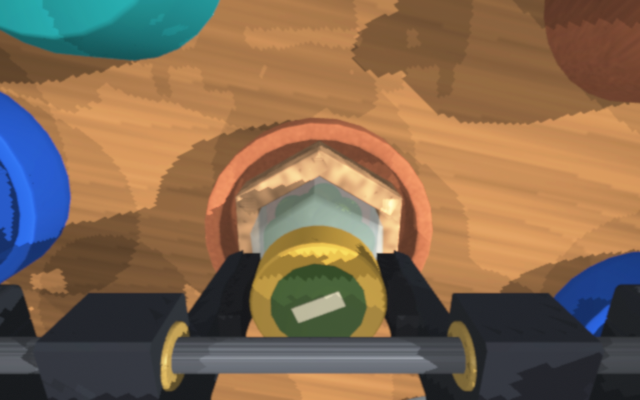

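The view shows the jar's vertex (320,178) still in line with the well's (320,148), and the cap still held. The cap isn't free yet at 84° of gripper turn, because play and windup took up some of it. I'll turn a few degrees more, still under 100°, and try again.

Run:
```python
from h import *
from cell import manip,cams
c=[.574,.0328]
def rep(t):
    s=manip.state();R0=R.from_rotvec(s["tcp_rot"]).as_matrix()
    print(t,round(s["clock"],2),s["contact_force"].round(1),s["moment"].round(2),round(s["gripper_width"],4),s["tool_pos"].round(4),"yaw",np.rad2deg(np.arctan2(R0[1,1],R0[0,1])).round(1));return s["contact_force"][2]
manip.move_linear([*c,.0705],.1,rot=down(np.deg2rad(48)));manip.dwell(.2);rep("90")
manip.move_linear([*c,.0705],.1,rot=down(np.deg2rad(46)));manip.dwell(.2);rep("88 back")
for z in np.arange(.0710,.0741,.0005):
    manip.move_linear([*c,z],.02);manip.dwell(.15);f=rep(round(z,4))
    if f<-3: print("STOP");break
```

```text
90 23.73 [ 0.8 -2.7 -0.3] [-0.52 -0.29 -0.3 ] 0.053 [0.5739 0.0328 0.0704] yaw 47.9
88 back 24.18 [ 0.6  0.2 -0.8] [-0.   -0.14 -0.06] 0.0528 [0.5738 0.0332 0.0704] yaw 46.0
0.071 24.58 [ 0.4 -0.2 -0.7] [-0.01 -0.15  0.01] 0.0526 [0.5739 0.0329 0.071 ] yaw 46.0
0.0715 24.98 [-0.1 -0.2  0.2] [-0.05 -0.13  0.  ] 0.0525 [0.574  0.0328 0.0715] yaw 46.0
0.072 25.38 [ 0.1 -0.6 -1.5] [-0.05 -0.15  0.01] 0.0523 [0.574  0.0328 0.072 ] yaw 46.0
0.0725 25.78 [-0.3 -0.8  0. ] [-0.04 -0.16  0.  ] 0.0529 [0.574  0.0328 0.0725] yaw 46.0
0.073 26.18 [ 0.4 -0.5 -0.9] [-0.01 -0.13 -0.07] 0.0527 [0.574  0.0328 0.073 ] yaw 46.0
0.0735 26.58 [-0.9  0.4 -0.7] [-0.03 -0.14 -0.05] 0.0525 [0.574  0.0328 0.0735] yaw 46.0
0.074 26.98 [-0.3 -1.2  0.2] [-0.08 -0.12 -0.04] 0.0528 [0.574  0.0328 0.074 ] yaw 46.0
```

The cap now lifts freely, with no load of the jar's weight. Next I'll lift to 30 mm, which puts its centre about 24 mm and its lower edge about 16 mm above the mouth.

Run:
```python
from h import *
from cell import manip,cams
c=[.574,.0328]
manip.move_linear([*c,.085],.03);manip.dwell(.2);print(manip.state()["contact_force"].round(1))
manip.move_linear([*c,.100],.04);manip.dwell(.4)
s=manip.state();print(s["clock"],s["contact_force"].round(1),s["moment"].round(2),s["gripper_width"],s["tool_pos"].round(4),s["tcp_rot"],down(np.deg2rad(46)))
d=cams.capture("wrist")["image"];t=cams.capture("side")["image"]
t=cv2.resize(t[150:270,260:380],(400,400),interpolation=cv2.INTER_CUBIC);d=d[80:400,160:480]
cv2.imwrite("pics/fin.png",np.hstack([cv2.resize(d,(400,400)),t]))
```

```text
[ 0.2  0.2 -0.1]
28.625 [ 0.4  0.4 -0.1] [ 0.   -0.14 -0.03] 0.05273021214461018 [0.5739 0.0328 0.0998] [-1.17676125e+00 -2.91251249e+00  2.29523779e-04] [1.17686132 2.91283399 0.        ]
```

View pics/fin.png

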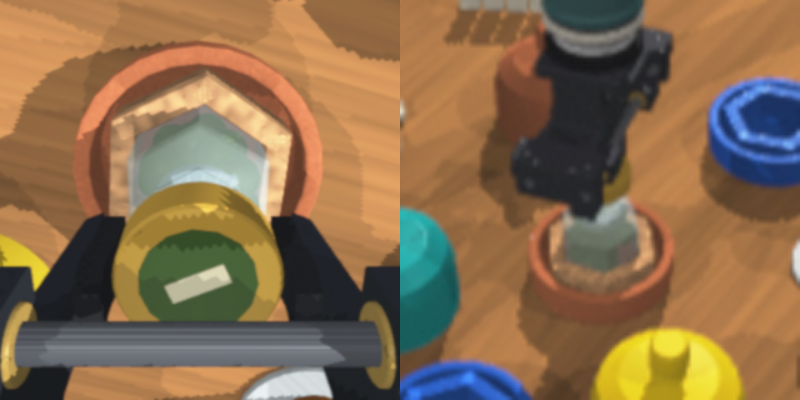

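The cap is held level at (195,250 in the left half). The jar's mouth shows below it at (210,180), and the jar is seated in the well.

```bash
python3 -c "
from cell import order
print(order.close_job())"
```

```text
the job is handed in; nothing more can be done
None
```

I stood the dome on bare tabletop, unscrewed the cap with the jar staying in its well, and handed the job in at about 29 s, still holding the cap level with its centre about 24 mm and its lower edge about 16 mm above the jar's mouth.

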